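# Take the module stack apart onto the test bays

## Task

Take the stack of electronic modules apart from the top down and lay each one on the test bay with the border of its own colour (black, blue, yellow, red), flat, board side up, centred on the bay and with its long side along the long side of the bay; either way round is fine. The black module comes off first, then the blue and the yellow in either order, and the red base last. Keep the modules level, set them down gently instead of dropping them, and leave the jar and the screwdriver where they are.

Things in the scene. Friction and masses are not known exactly. Their poses are not given: they have to be found in the camera images.
- ctrl_mid (a point): centre (half-way up) of the loose black-framed control module: a flat block 74 mm long (x), 38 mm wide (y), 20 mm high (z up), so its underside is 10 mm below this point, green board inlaid in its top, about 140 g. Small parts on its board stand up to 7 mm above the top. At the start it bridges the blue and yellow modules as the third layer of the stack, in the middle.
- amp_blue_mid (a point): centre (half-way up) of the loose blue-framed amplifier module: a flat block 66 mm long (x), 38 mm wide (y), 20 mm high (z up), so its underside is 10 mm below this point, green board inlaid in its top, about 130 g. At the start it lies on one half of the red module (second layer), its length along the red one's, about 26 mm from the yellow one end to end; which half is shuffled.
- amp_yellow_mid (a point): centre (half-way up) of the loose yellow-framed amplifier module: a flat block 66 mm long (x), 38 mm wide (y), 20 mm high (z up), so its underside is 10 mm below this point, green board inlaid in its top, about 130 g. At the start it lies on the other half of the red module (second layer).
- base_mid (a point): centre (half-way up) of the loose red-framed base module: a flat block 184 mm long (x), 56 mm wide (y), 20 mm high (z up), so its underside is 10 mm below this point, green board inlaid in its top, about 350 g. At the start it is the bottom of the stack and lies on a fixed bare aluminium plate 206 x 84 mm, 6 mm thick; its long sides stick out 9 mm past the modules on it. Stack and red bay lie left and right of the robot, either way round.
- bay_black: test bay for the black module: fixed flat light-grey pad 118 x 82 mm, 4 mm thick, with a black border 10 mm wide all round. Origin: centre of its underside (on the table), so its top is 4 mm higher. x along the long side, y across, z up. The three small bays (blue, yellow, black) lie in three spots, shuffled among them.
- bay_blue: test bay for the blue module: fixed flat light-grey pad 118 x 82 mm, 4 mm thick, with a blue border 10 mm wide all round. Origin: centre of its underside (on the table), so its top is 4 mm higher. x along the long side, y across, z up. The three small bays (blue, yellow, black) lie in three spots, shuffled among them.
- bay_yellow: test bay for the yellow module: fixed flat light-grey pad 118 x 82 mm, 4 mm thick, with a yellow border 10 mm wide all round. Origin: centre of its underside (on the table), so its top is 4 mm higher. x along the long side, y across, z up. The three small bays (blue, yellow, black) lie in three spots, shuffled among them.
- bay_red: test bay for the red module: fixed flat light-grey pad 224 x 96 mm, 4 mm thick, with a red border 10 mm wide all round. Origin: centre of its underside (on the table), so its top is 4 mm higher. x along the long side, y across, z up. 
- flux_mid (a point): bystander, loose: centre of a small amber jar with white cap, 40 mm across, 65 mm high. Leave it alone.
- driver: bystander, loose: screwdriver with green handle, 160 mm long, lying on the table along its own x (handle to -x). Leave it alone.
Mind the look-alikes: they are no part of the job. There is more than one size of the part that bears amp_yellow_mid; the job needs the smaller.

How it is judged (in metres and radians):
On the way, in this order (a step that is already met when the one before it is completed fails the run):
1. the black module lies on the black bay, let go (horizontal distance between ctrl_mid and bay_black below 0.012 m and angle between the x axis of ctrl_mid and the x axis of bay_black, either way round below 0.2 rad and z of ctrl_mid in the frame of bay_black below 0.0165 m and angle between ctrl_mid's own z axis and vertical below 0.1 rad and contact force between the fingers and ctrl below 0.1 N), for 0.2 s.
2. the blue and the yellow module lie on their bays, let go (horizontal distance between amp_blue_mid and bay_blue below 0.012 m and angle between the x axis of amp_blue_mid and the x axis of bay_blue, either way round below 0.2 rad and z of amp_blue_mid in the frame of bay_blue below 0.0165 m and angle between each of amp_blue_mid, amp_yellow_mid's own z axis and vertical below 0.1 rad and contact force between the fingers and amp_blue below 0.1 N and horizontal distance between amp_yellow_mid and bay_yellow below 0.012 m and angle between the x axis of amp_yellow_mid and the x axis of bay_yellow, either way round below 0.2 rad and z of amp_yellow_mid in the frame of bay_yellow below 0.0165 m and contact force between the fingers and amp_yellow below 0.1 N), for 0.2 s.
3. the red base module lies on the red bay, let go (horizontal distance between base_mid and bay_red below 0.012 m and angle between the x axis of base_mid and the x axis of bay_red, either way round below 0.2 rad and z of base_mid in the frame of bay_red below 0.0165 m and angle between base_mid's own z axis and vertical below 0.1 rad and contact force between the fingers and base below 0.1 N), for 0.2 s.
At the end, for the whole second after the job is handed in: Each of the four modules lies flat (tilt under 0.1 rad), board side up, on the bay of its own colour, its centre within 12 mm of the bay's centre and its long side within 0.2 rad of the bay's, either way round; all are released and at rest (all of step 1 and all of step 2 and all of step 3 and linear speed of each of ctrl, amp_blue, amp_yellow, base below 0.02 m/s and angular speed of each of ctrl, amp_blue, amp_yellow, base below 0.2 rad/s); the robot touches nothing.
It fails at once if a module is tipped more than about 25 degrees (angle between any of ctrl_mid, amp_blue_mid, amp_yellow_mid, base_mid's own z axis and vertical above 0.45 rad).
It fails at once if a module is dropped (falls free, faster than 0.6 m/s, from about 2 cm) ((linear speed of ctrl above 0.6 m/s and contact force between the fingers and ctrl below 0.05 N) or (linear speed of amp_blue above 0.6 m/s and contact force between the fingers and amp_blue below 0.05 N) or (linear speed of amp_yellow above 0.6 m/s and contact force between the fingers and amp_yellow below 0.05 N) or (linear speed of base above 0.6 m/s and contact force between the fingers and base below 0.05 N)).
It fails at once if the jar or the screwdriver is moved more than 25 mm (distance of any of flux_mid, driver from where it was at the start of the episode above 0.025 m).
It also fails if it takes over 112 s, if anything falls off the work surface, if the arm or the gripper's body presses on something with over 40 N, if the wrist force passes 120 N, or if a joint passes its speed limit or range.

## Robot

A 6-joint arm with a two-finger parallel gripper is mounted at the origin on the work surface. World frame = base frame: x ahead of the robot, y to its left, z up, the work surface at z = 0. Lengths are in mm, angles in degrees, forces in N, time in s.
With the tool pointing down it reaches from about 300 to 850 mm from the base axis. Payload 4.2 kg.
Tool frame: the origin (TCP) lies midway between the tips of the shut fingers; the grasp point (between the pads) lies 19 mm behind it; x points along the fingers, z is the direction in which the jaws open and shut, and the axes are right-handed (so a half turn about x gives the same grasp; the last joint's range is limited). The gripper opens to 91 mm and grips with 3 to 60 N. Pads are 32 mm wide; open, the fingers measure 118 mm over their backs; the gripper's body (76 mm by 178 mm) begins 60 mm behind the grasp point.
Start: joints at [-66.234, 18.312, 89.639, -0, 72.044, -1.146], TCP at [242.212, -521.514, 213.976] pointing down, gripper open.
Joint ranges: [-177.97, 177.97], [-48.28, 115.42], [12.27, 149.76], [-77.06, 257.06], [2.81, 150.46], [-146.56, 146.56]. Speed limits (degrees/s): [147.25, 147.25, 180, 180, 180, 180].

## Interface

Orientations are given as [roll, pitch, yaw] about the fixed x, y, z axes, in that order (R = Rz(yaw) Ry(pitch) Rx(roll)).
In Python, from workcell import env gives the robot as it stands.
- The arm moves only by the tool send_rows, never from a script. Its argument "commands" is a list that holds one entry, the list of rows, each a list of 6 numbers: the shift along the tool's x, y, z normalised to -1 to 1, where 1 is 0.1 m, then the turn, a rotation vector about the tool's x, y, z normalised to -1 to 1, where 1 is 2 pi rad. In form: [[[x, y, z, wx, wy, wz], ...]]. A call has 1 to 20 rows; each row is the pose to reach, as a shift and turn from the pose commanded when the call began, along the tool's axes at that moment, turning the shorter way round; what a row does not reach only later rows make up. A row lasts 1/8 s, in which the tool goes at most 62.5 mm and 10.7 degrees, less where a joint would pass 70% of its speed; a pose out of reach is approached as far as the arm can. A call with a number of a shift or a turn outside -1 to 1 is refused whole. A call with a gripper value outside its range is refused whole. "jaw" is the closure, from -1 (fully open) to 1 (shut), so that 0 is half open, set as the call begins (left out, the last holds). The fingers move at their own pace and stop on an object; "force" is the grip in N (left out, the last holds). Time passes only in rows, so rows that repeat a pose let the fingers close. It gives the time, the measured TCP pose, the force and the opening at its end, in the units of the state.
- env.state(): the state, without advancing time (a new reading comes with each control period).
- env.grab_frame(name): name is "scene" or "top"; returns (picture, depth): 400x640x3 uint8, red, green, blue; 400x640 float32, mm along the optical axis (not along the pixel's ray), 0 where there is no reading.
- env.get_calibration(name): a dict with "mtx" (3x3 intrinsics, pixels), "camera_from_world" (4x4, takes a point from world to camera coordinates). Camera axes: x right, y up, looking along -z (the intrinsics and any distortion apply to the point x, -y, -z); pixel columns grow to the right and rows downward; lengths in mm; the calibration is good to about 2 mm. A picture is of the moment at which its call begins. get_calibration takes no time and is no camera call.
- env.job_done(): hands the job in, once; it reports no verdict.
The state is a dict: "time_s": time; "qpos": joint angles; "qvel": joint speeds; "effort": joint torques, N m; "ee_pos": TCP position; "ee_rot": TCP orientation; "force": force on the tool from outside, world axes, zero at the start; "torque": the same for the moment, N m; "gripper_width": finger opening in mm.
Only numpy, scipy, OpenCV 4.12 (cv2) and the standard library are available. Lean on these libraries where they do the work, as an engineer would, in place of code of your own. Each camera call takes 0.05 s, during which the arm holds its last target.

## Working session

There is one attempt and no reset: what is moved stays moved. The work goes in short steps, Python scripts to look and compute and a tool call to move; the robot and the scene stay as the last step left them, time stands still between calls to the robot, and variables do not carry over. Pictures are saved under pics/ and viewed, and the job is handed in when it is done.

Besides the shell and the picture viewer there is one more tool, called after "Emit:" as a command line: name --argument value ..., lists and objects as JSON in quotes. send_rows: Moves the arm, as the interface text tells. Its arguments: {"type":"object","properties":{"commands":{"type":"array","items":{"type":"array","items":{"type":"array","items":{"type":"number","minimum":-1,"maximum":1}}}},"jaw":{"type":"number"},"force":{"type":"number"}},"required":["commands"]}

```bash
mkdir -p pics; ls
python3 - <<'E'
from workcell import env
import cv2,numpy as np
print(env.state())
for n in("scene","top"):
    p,d=env.grab_frame(n); c=env.get_calibration(n)
    cv2.imwrite(f"pics/{n}0.png",p[:,:,::-1]); np.savez(f"{n}0.npz",p=p,d=d,K=c["mtx"],T=c["camera_from_world"]); print(n,c)
E
```

```text
pics
{'time_s': 0.0, 'qpos': array([-6.62356542e+01,  1.83517709e+01,  8.97080535e+01,  7.95014387e-05,
        7.20422565e+01, -1.14655257e+00]), 'qvel': array([ 0.05707429,  0.07115337,  0.05916645, -0.05676504, -0.12737704,
        0.05424348]), 'effort': array([-3.27291622e-03, -4.12466884e+01, -2.31973743e+01,  7.25019048e-02,
        4.55673784e-02, -1.43850089e-04]), 'ee_pos': array([ 241.98413061, -521.03866346,  213.1078084 ]), 'ee_rot': array([178.8110234 ,  89.89791906, 113.72189721]), 'force': array([-0.00792825,  0.1339029 , -0.11598426]), 'torque': array([ 0.03953739, -0.00674972, -0.01314789]), 'gripper_width': 91.10086768932509}
scene {'mtx': array([[392.11030457,   0.        , 318.42578929],
       [  0.        , 392.11030457, 191.12956335],
       [  0.        ,   0.        ,   1.        ]]), 'camera_from_world': array([[ 7.47869595e-01,  6.63691713e-01, -1.42961116e-02,
        -3.88974152e+02],
       [-4.77101596e-01,  5.52338472e-01,  6.83590725e-01,
         1.81811410e+02],
       [ 4.61589792e-01, -5.04416021e-01,  7.29725525e-01,
        -1.20694966e+03],
       [ 0.00000000e+00,  0.00000000e+00,  0.00000000e+00,
         1.00000000e+00]])}
top {'mtx': array([[361.80631598,   0.        , 316.5758702 ],
       [  0.        , 361.80631598, 193.43374764],
       [  0.        ,   0.        ,   1.        ]]), 'camera_from_world': array([[ 1.03061917e-02, -9.99926740e-01,  6.34798902e-03,
        -2.72937966e+01],
       [ 9.92003777e-01,  1.10226953e-02,  1.25725917e-01,
        -5.06106788e+02],
       [-1.25786678e-01,  5.00147369e-03,  9.92044705e-01,
        -1.00977451e+03],
       [ 0.00000000e+00,  0.00000000e+00,  0.00000000e+00,
         1.00000000e+00]])}
```

View pics/top0.png

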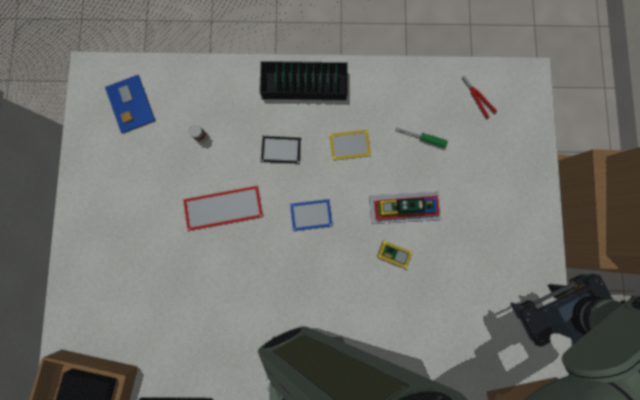

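View pics/scene0.png

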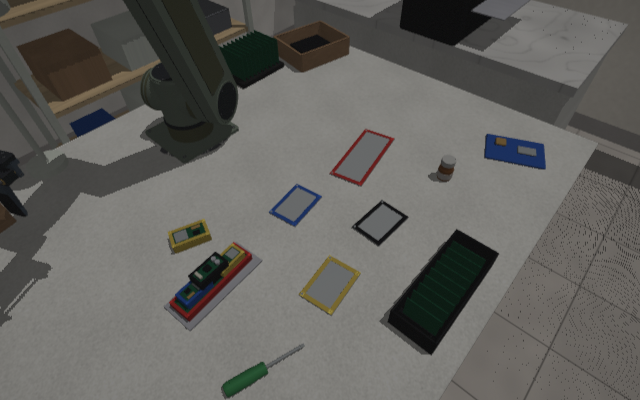

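The top view shows the stack at about (405,207). The bays are red (223,208), blue (311,215), black (281,150) and yellow (350,145). The jar is at (201,136) and the driver at (421,138). Two things could be taken for the yellow module: the one in the stack at (388,208) and a loose one at (394,254). I'll check those two in a crop and measure them.

```bash
cat > h.py <<'E'
import numpy as np,cv2
def load(n):
    z=np.load(n+".npz"); return z["p"],z["d"],z["K"],z["T"]
def ray(uv,z,K,T):
    uv=np.atleast_2d(np.asarray(uv,float)); R=T[:3,:3]; C=-R.T@T[:3,3]
    d=np.c_[(uv[:,0]-K[0,2])/K[0,0],-(uv[:,1]-K[1,2])/K[1,1],-np.ones(len(uv))]@R
    return C+d*((z-C[2])/d[:,2])[:,None]
def proj(P,K,T):
    P=np.atleast_2d(P)@T[:3,:3].T+T[:3,3]
    return np.c_[K[0,0]*P[:,0]/-P[:,2]+K[0,2],K[1,1]*-P[:,1]/-P[:,2]+K[1,2]]
def rect(mask,z,K,T,hull=True):
    cs,_=cv2.findContours(mask.astype(np.uint8),cv2.RETR_EXTERNAL,cv2.CHAIN_APPROX_NONE)
    out=[]
    for c in cs:
        if cv2.contourArea(c)<25: continue
        P=ray(c[:,0,:],z,K,T)[:,:2].astype(np.float32)
        (cx,cy),(w,h),a=cv2.minAreaRect(P)
        if w<h: w,h,a=h,w,a+90
        a=(a+90)%180-90
        out.append((round(cx,1),round(cy,1),round(w,1),round(h,1),round(a,1),tuple(c[:,0,:].mean(0).round(0))))
    return out
def masks(p):
    hsv=cv2.cvtColor(p,cv2.COLOR_RGB2HSV); H,S,V=cv2.split(hsv)
    return dict(red=((H<8)|(H>172))&(S>120)&(V>60),blue=(H>100)&(H<125)&(S>120)&(V>40),
      yellow=(H>18)&(H<32)&(S>110)&(V>80),black=(V<60))
E
python3 - <<'E'
from h import *
p,d,K,T=load("top0")
a=cv2.resize(p[180:280,360:460,::-1],None,fx=6,fy=6,interpolation=cv2.INTER_CUBIC)[:600]
cv2.imwrite("pics/ctop.png",a)
p2=load("scene0")[0]
cv2.imwrite("pics/cscene.png",cv2.resize(p2[210:330,150:280,::-1],None,fx=5,fy=5,interpolation=cv2.INTER_CUBIC))
for n in("top0","scene0"):
    p,d,K,T=load(n)
    for k,m in masks(p).items():
        print(n,k,[r for r in rect(m,4,K,T)])
E
```

```text
top0 red [(466.6, -287.6, 186.0, 53.4, -87.5, (np.float64(406.0), np.float64(213.0))), (464.3, 253.8, 219.9, 92.0, -78.8, (np.float64(222.0), np.float64(208.0))), (800.3, -519.9, 103.0, 36.8, 38.1, (np.float64(482.0), np.float64(103.0)))]
top0 blue [(447.0, -6.1, 113.0, 77.6, -82.3, (np.float64(311.0), np.float64(214.0))), (479.2, -354.0, 36.4, 35.6, -89.4, (np.float64(431.0), np.float64(207.0))), (779.9, 549.8, 155.0, 104.8, 22.9, (np.float64(129.0), np.float64(104.0)))]
top0 yellow [(334.6, -249.1, 88.8, 49.4, 68.8, (np.float64(394.0), np.float64(254.0))), (472.0, -233.1, 47.8, 41.4, -89.4, (np.float64(387.0), np.float64(207.0))), (659.7, -120.1, 114.4, 78.9, -82.5, (np.float64(350.0), np.float64(144.0))), (738.3, 556.1, 22.4, 21.1, 4.3, (np.float64(126.0), np.float64(117.0)))]
top0 black [(-63.4, 360.4, 195.0, 2.6, -89.6, (np.float64(176.0), np.float64(399.0))), (-43.0, -535.8, 69.3, 21.8, -79.0, (np.float64(499.0), np.float64(392.0))), (-32.2, -871.3, 77.4, 14.3, 51.7, (np.float64(620.0), np.float64(390.0))), (-27.5, 607.5, 161.9, 78.3, -89.6, (np.float64(86.0), np.float64(387.0)
[... 1925 characters left out ...]
p.float64(174.0))), (668.3, 357.0, 50.0, 35.7, -75.2, (np.float64(444.0), np.float64(168.0))), (982.0, 655.8, 97.9, 60.6, 88.9, (np.float64(601.0), np.float64(162.0))), (-183.5, -453.1, 349.0, 59.9, -19.2, (np.float64(9.0), np.float64(193.0))), (-287.1, -181.8, 124.4, 82.6, -89.5, (np.float64(91.0), np.float64(122.0))), (-741.4, -52.6, 566.2, 253.8, -9.8, (np.float64(65.0), np.float64(68.0))), (-144.8, 702.7, 231.5, 182.7, 78.7, (np.float64(313.0), np.float64(36.0))), (208.0, 1192.1, 467.9, 416.6, -52.9, (np.float64(445.0), np.float64(17.0))), (-373.9, 412.9, 1310.8, 677.9, -26.2, (np.float64(214.0), np.float64(68.0))), (-1489.0, 40.9, 132.2, 72.8, 39.4, (np.float64(20.0), np.float64(1.0)))]
```

View pics/ctop.png

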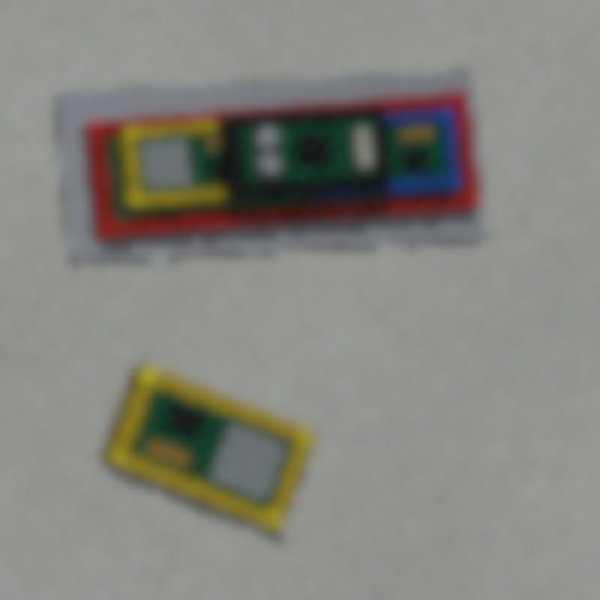

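View pics/cscene.png

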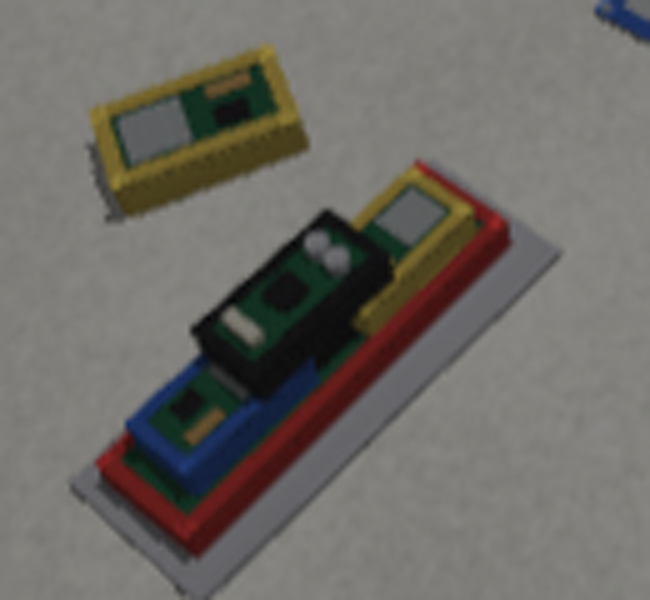

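The crops confirm it. The stacked yellow, 38 mm wide on the red module, is the smaller part and so the target. The loose one measures about 83x46 mm and is a decoy. The blue half is at the right (-y) end. Next I'll measure each part at its own height.

Run:
```python
from h import *
for n in("top0","scene0"):
    p,d,K,T=load(n); M=masks(p)
    C=-T[:3,:3].T@T[:3,3]; print(n,"cam",C.round())
    for z,k in((26,"red"),(46,"blue"),(46,"yellow"),(66,"black")):
        print(k,[r for r in rect(M[k],z,K,T) if 400<r[0]<520 and -390<r[1]<-190])
    hsv=cv2.cvtColor(p,cv2.COLOR_RGB2HSV)
    # black bay: light pad inside the dark border
    c=proj([[642,87,4]],K,T)[0]; print("bb",c)
    dark=(hsv[...,2]<90).astype(np.uint8)
    lab=cv2.connectedComponents(1-dark,connectivity=4)[1]; l=lab[int(round(c[1])),int(round(c[0]))]
    print("bay black inner",rect(lab==l,4,K,T))
    l2=cv2.connectedComponents(dark)[1]
    print("bay black",[r for r in rect(dark,4,K,T) if 600<r[0]<690 and 40<r[1]<130])
    # depth maps near stack: points with z in slabs
    v,u=np.mgrid[:400,:640]; Z=d; X=np.stack([(u-K[0,2])/K[0,0]*Z,-(v-K[1,2])/K[1,1]*Z,-Z],-1)
    W=(X-T[:3,3])@T[:3,:3]
    roi=(W[...,0]>380)&(W[...,0]<540)&(W[...,1]>-420)&(W[...,1]<-160)&(d>0)
    for z in(26,46,66):
        s=roi&(abs(W[...,2]-z)<4); P=W[s][:,:2].astype(np.float32)
        print("slab",z,s.sum(),np.median(W[s][:,2]).round(1),cv2.minAreaRect(P), P.mean(0))
    rr=(W[...,0]>780)&(W[...,0]<930)&(abs(W[...,1])<150)&(d>0); print("rack zmax",np.percentile(W[rr][:,2],98))
```

```text
top0 cam [ 375.  -17. 1066.]
red [(464.7, -282.0, 182.2, 52.3, -87.5, (np.float64(406.0), np.float64(213.0)))]
blue [(475.1, -340.6, 35.0, 34.2, -89.4, (np.float64(431.0), np.float64(207.0)))]
yellow [(468.2, -224.5, 46.0, 39.8, -89.4, (np.float64(387.0), np.float64(207.0)))]
black [(469.2, -289.5, 106.3, 43.4, -84.6, (np.float64(411.0), np.float64(207.0)))]
bb [280.71741818 149.3886106 ]
bay black inner [(642.7, 87.8, 99.4, 63.5, 88.1, (np.float64(280.0), np.float64(149.0)))]
bay black [(642.0, 87.0, 116.2, 80.4, 87.9, (np.float64(281.0), np.float64(149.0)))]
slab 26 406 25.1 ((470.7511901855469, -282.8327941894531), (56.13983917236328, 184.87274169921875), 5.18174409866333) [ 463.21744 -277.72   ]
slab 46 348 44.8 ((472.2303161621094, -281.6080627441406), (38.39691162109375, 158.44610595703125), 3.72709584236145) [ 471.45734 -275.08963]
slab 66 298 65.1 ((473.5992736816406, -284.30291748046875), (37.923545837402344, 75.22151947021484), 3.9479966163635254) [ 472.8005 -283.669 ]
rack zmax 64.28554125965204
scene0 cam [ 935. -451.  751.]
red [(474.9, -283.3, 184.4, 62.7, -85.2, (np.fl
[... 319 characters left out ...]
p.float64(200.0), np.float64(286.0)))]
bb [379.75839356 221.49874348]
bay black inner [(642.4, 88.2, 95.3, 59.7, 87.9, (np.float64(380.0), np.float64(222.0)))]
bay black [(642.5, 87.2, 121.0, 83.6, 87.7, (np.float64(380.0), np.float64(222.0)))]
slab 26 682 25.2 ((470.7876892089844, -283.281005859375), (57.90092468261719, 184.46714782714844), 4.962358474731445) [ 486.95706 -304.72043]
slab 46 703 45.0 ((472.78594970703125, -281.9866943359375), (42.28961944580078, 157.71275329589844), 3.516991376876831) [ 475.2875  -289.09674]
slab 66 542 65.1 ((473.12786865234375, -284.86199951171875), (40.9105339050293, 74.94570922851562), 3.6195785999298096) [ 474.9017 -286.486 ]
rack zmax 65.09686435666823
```

```bash
cat > plan.py <<'E'
import sys,numpy as np
from scipy.spatial.transform import Rotation as Ro
from workcell import env
def go(x,y,z,yaw):
    s=env.state(); p=s["ee_pos"]; R=Ro.from_euler("xyz",s["ee_rot"],degrees=True)
    A=R.as_matrix(); jy=np.degrees(np.arctan2(A[1,2],A[0,2]))
    best=min((yaw+180*k for k in(-3,-2,-1,0,1,2,3)),key=lambda a:abs(a-jy))
    c,s_=np.cos(np.radians(best)),np.sin(np.radians(best))
    D=np.array([[0,0-s_*-1*-1,0],[0,0,0],[0,0,0]],float)
    xt=np.array([0,0,-1.]); zt=np.array([c,s_,0]); yt=np.cross(zt,xt)
    rv=(R.inv()*Ro.from_matrix(np.c_[xt,yt,zt])).as_rotvec()/(2*np.pi)
    sh=A.T@(np.array([x,y,z])-p)/100
    print("at",p.round(1),"jaw yaw",jy.round(2),"w",round(s["gripper_width"],1),"F",s["force"].round(1),"q",s["qpos"].round(0),"t",s["time_s"])
    print("shift",sh.round(3),"turn",rv.round(4),"deg",np.degrees(rv*2*np.pi).round(1))
a=list(map(float,sys.argv[1:])); go(*a)
E
python3 plan.py 473.3 -284.6 130 3.7
```

```text
at [ 242.  -521.1  213.2] jaw yaw -65.09 w 91.2 F [ 0.2  0.9 -0.2] q [-66.  18.  90.  -0.  72.  -1.] t 0.1
shift [ 0.834  3.094 -1.169] turn [-0.1911 -0.0002 -0.0002] deg [-68.8  -0.1  -0.1]
```

Emit:
send_rows --commands '[[[0.2, 0.5, -0.2, 0, 0, 0], [0.2, 1, -0.4, 0, 0, 0], [0.2, 1, -0.4, 0, 0, 0]]]' --jaw -1 --force 30

```text
time_s: 0.48
ee_pos: [317.6, -440.6, 193.5]
ee_rot: [168.0, 89.9, 103.2]
force: [-1.1, -0.3, 0.4]
gripper_width: 90.7
```

Emit:
send_rows --commands '[[[0.2, 0.5, -0.2, 0, 0, 0], [0.2, 1, -0.4, 0, 0, 0], [0.2, 1, -0.4, 0, 0, 0]]]'

```text
time_s: 0.85
ee_pos: [391.1, -363.3, 173.7]
ee_rot: [-167.4, 90.0, 127.8]
force: [-0.8, -0.6, -0.9]
gripper_width: 91.2
```

Emit:
send_rows --commands '[[[0, 0.5, -0.2, -0.028, 0, 0], [0, 1, -0.37, -0.056, 0, 0], [0, 1, -0.37, -0.084, 0, 0], [0, 1, -0.37, -0.112, 0, 0], [0, 1, -0.37, -0.14, 0, 0], [0, 1, -0.37, -0.168, 0, 0], [0, 1, -0.37, -0.191, 0, 0], [0, 1, -0.37, -0.191, 0, 0], [0, 1, -0.37, -0.191, 0, 0]]]'

```text
time_s: 1.98
ee_pos: [464.6, -290.0, 174.0]
ee_rot: [-91.2, 90.0, -87.7]
force: [0.5, 0.2, 0.6]
gripper_width: 91.5
```

```bash
python3 plan.py 473.3 -284.6 48.5 3.7
```

```text
at [ 464.6 -290.   174. ] jaw yaw 3.49 w 91.5 F [0.5 0.2 0.6] q [-33.  18.  97.  -0.  66. -37.] t 1.975
shift [1.255 0.05  0.09 ] turn [-0.0006 -0.      0.0001] deg [-0.2 -0.   0. ]
```

Emit:
send_rows --commands '[[[0.3, 0.05, 0.09, 0, 0, 0], [0.7, 0.05, 0.09, 0, 0, 0], [0.9, 0.05, 0.09, 0, 0, 0], [0.9, 0.05, 0.09, 0, 0, 0]]]'

```text
time_s: 2.48
ee_pos: [472.6, -283.2, 82.5]
ee_rot: [148.4, 89.8, 152.0]
force: [-0.6, 0.0, 0.6]
gripper_width: 91.2
```

```bash
python3 plan.py 473.3 -284.6 48.5 3.7
```

```text
at [ 472.6 -283.2   82.5] jaw yaw 3.6 w 91.2 F [-0.6  0.   0.6] q [-32.  23. 103.  -0.  54. -36.] t 2.475
shift [ 0.34  -0.015  0.007] turn [-0.0003 -0.0005 -0.0003] deg [-0.1 -0.2 -0.1]
```

Emit:
send_rows --commands '[[[0.15, -0.01, 0, 0, 0, 0], [0.3, -0.01, 0, 0, 0, 0], [0.34, -0.01, 0, 0, 0, 0], [0.34, -0.01, 0, 0, 0, 0]]]'

```text
time_s: 2.98
ee_pos: [473.6, -284.4, 49.7]
ee_rot: [148.5, 90.0, 152.1]
force: [0.9, 0.2, 0.1]
gripper_width: 91.2
```

```bash
for i in 1 2 3; do python3 plan.py 473.3 -284.6 48.5 3.7; done
python3 - <<'E'
from workcell import env
import cv2
p,d=env.grab_frame("scene"); cv2.imwrite("pics/s1.png",cv2.resize(p[180:340,110:310,::-1],None,fx=3.5,fy=3.5,interpolation=cv2.INTER_CUBIC))
E
```

```text
at [ 473.6 -284.4   49.7] jaw yaw 3.67 w 91.2 F [0.9 0.2 0.1] q [-32.  25. 105.  -0.  49. -36.] t 2.975
shift [ 0.012 -0.002 -0.004] turn [-0.0001 -0.0001 -0.    ] deg [-0. -0. -0.]
at [ 473.6 -284.4   49.7] jaw yaw 3.67 w 91.2 F [0.9 0.2 0.1] q [-32.  25. 105.  -0.  49. -36.] t 2.975
shift [ 0.012 -0.002 -0.004] turn [-0.0001 -0.0001 -0.    ] deg [-0. -0. -0.]
at [ 473.6 -284.4   49.7] jaw yaw 3.67 w 91.2 F [0.9 0.2 0.1] q [-32.  25. 105.  -0.  49. -36.] t 2.975
shift [ 0.012 -0.002 -0.004] turn [-0.0001 -0.0001 -0.    ] deg [-0. -0. -0.]
```

View pics/s1.png

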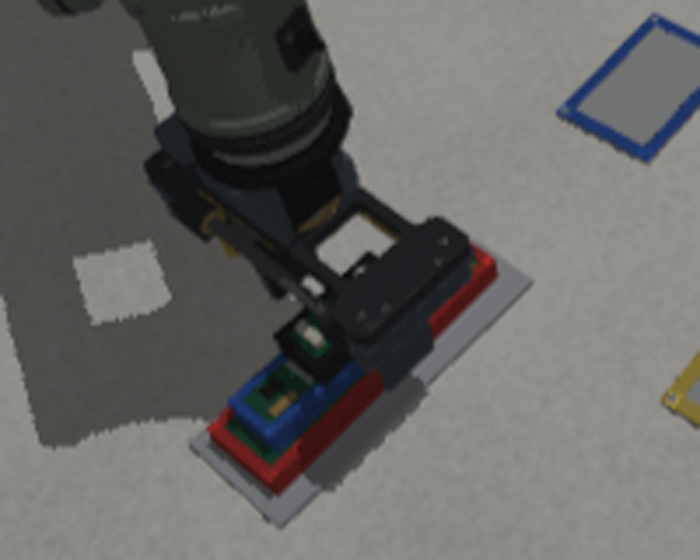

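The crop shows the fingers straddling the black module at its middle, around (350,330). Everything is aligned, so I close and lift.

Emit:
send_rows --commands '[[[0.01, 0, 0, 0, 0, 0], [0.01, 0, 0, 0, 0, 0], [0.01, 0, 0, 0, 0, 0], [0.01, 0, 0, 0, 0, 0], [0.01, 0, 0, 0, 0, 0], [0.01, 0, 0, 0, 0, 0], [0.01, 0, 0, 0, 0, 0], [0.01, 0, 0, 0, 0, 0]]]' --jaw 1 --force 30

```text
time_s: 4.03
ee_pos: [473.7, -284.4, 49.0]
ee_rot: [-176.6, 90.0, -173.0]
force: [-0.3, -0.7, -0.1]
gripper_width: 37.5
```

Emit:
send_rows --commands '[[[-0.05, 0, 0, 0, 0, 0], [-0.15, 0, 0, 0, 0, 0], [-0.35, 0, 0, 0, 0, 0], [-0.5, 0, 0, 0, 0, 0], [-0.6, 0, 0, 0, 0, 0], [-0.6, 0, 0, 0, 0, 0]]]'

```text
time_s: 4.78
ee_pos: [474.1, -284.7, 109.8]
ee_rot: [-37.4, 89.9, -33.7]
force: [-0.7, 0.5, -0.8]
gripper_width: 37.9
```

```bash
python3 - <<'E'
from workcell import env
import cv2
p,d=env.grab_frame("scene"); cv2.imwrite("pics/s2.png",cv2.resize(p[180:340,110:310,::-1],None,fx=3.5,fy=3.5,interpolation=cv2.INTER_CUBIC))
E
python3 plan.py 642.4 87.5 110 -2.1
```

```text
at [ 473.7 -284.5  109.1] jaw yaw 3.67 w 38.0 F [ 0.7 -0.2 -1.8] q [-32.  21. 101.  -0.  57. -36.] t 4.825
shift [-0.01   3.604  1.922] turn [0.016 0.    0.   ] deg [5.8 0.  0. ]
```

View pics/s2.png

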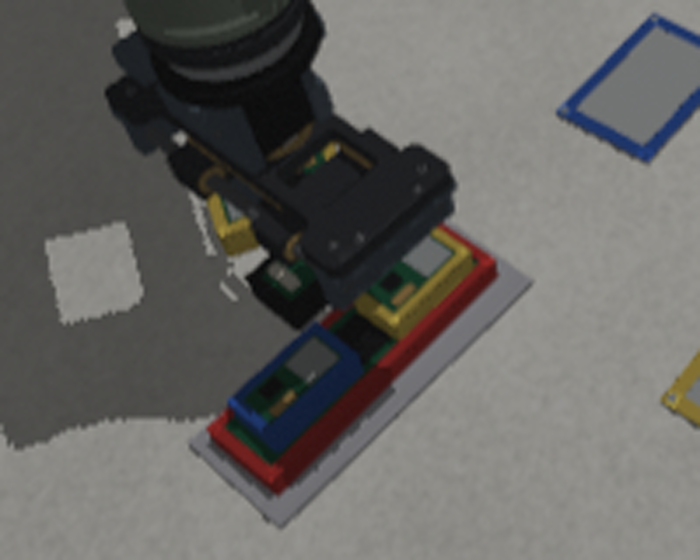

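The black module is lifted, level, at crop position (290,290). Blue and yellow stay put. I'm carrying it to the black bay.

Emit:
send_rows --commands '[[[0, 0.3, 0.16, 0, 0, 0], [0, 0.6, 0.32, 0, 0, 0], [0, 0.9, 0.48, 0, 0, 0], [0, 0.9, 0.48, 0, 0, 0]]]'

```text
time_s: 5.32
ee_pos: [516.1, -189.7, 108.1]
ee_rot: [145.7, 89.9, 149.6]
force: [-0.1, -1.2, -0.8]
gripper_width: 37.4
```

Emit:
send_rows --commands '[[[0, 0.3, 0.16, 0, 0, 0], [0, 0.6, 0.32, 0, 0, 0], [0, 0.9, 0.48, 0, 0, 0], [0, 0.9, 0.48, 0, 0, 0]]]'

```text
time_s: 5.82
ee_pos: [558.2, -97.8, 108.3]
ee_rot: [175.2, 90.0, 179.0]
force: [-0.8, -0.4, -2.1]
gripper_width: 38.0
```

Emit:
send_rows --commands '[[[0, 0.3, 0.16, 0, 0, 0], [0, 0.6, 0.32, 0, 0, 0], [0, 0.9, 0.48, 0, 0, 0], [0, 0.9, 0.48, 0, 0, 0]]]'

```text
time_s: 6.32
ee_pos: [600.4, -5.5, 108.4]
ee_rot: [-150.4, 90.0, -146.6]
force: [-0.9, -1.0, -1.2]
gripper_width: 38.0
```

Emit:
send_rows --commands '[[[0, 0.3, 0.16, 0, 0, 0], [0, 0.6, 0.32, 0.005, 0, 0], [0, 0.9, 0.48, 0.01, 0, 0], [0, 0.9, 0.48, 0.016, 0, 0], [0, 0.9, 0.48, 0.016, 0, 0]]]'

```text
time_s: 6.95
ee_pos: [641.8, 85.4, 108.4]
ee_rot: [-140.9, 89.9, -143.0]
force: [0.1, 0.2, -1.4]
gripper_width: 37.7
```

```bash
python3 plan.py 642.4 87.5 7.5 -2.1
```

```text
at [641.8  85.4 108.4] jaw yaw -2.1 w 37.7 F [ 0.1  0.2 -1.4] q [ 7. 29. 88. -0. 63.  9.] t 6.95
shift [1.009 0.022 0.007] turn [-0.     -0.0002  0.0002] deg [-0.  -0.1  0.1]
```

Emit:
send_rows --commands '[[[0.25, 0.02, 0.01, 0, 0, 0], [0.55, 0.02, 0.01, 0, 0, 0], [0.8, 0.02, 0.01, 0, 0, 0], [0.93, 0.02, 0.01, 0, 0, 0], [0.97, 0.02, 0.01, 0, 0, 0], [0.97, 0.02, 0.01, 0, 0, 0], [0.97, 0.02, 0.01, 0, 0, 0]]]'

```text
time_s: 7.82
ee_pos: [644.1, 89.1, 13.0]
ee_rot: [5.5, 89.9, 3.5]
force: [0.8, -0.2, -0.7]
gripper_width: 37.8
```

```bash
python3 plan.py 642.4 87.5 7.5 -2.1
```

```text
at [644.1  89.1  13. ] jaw yaw -2.08 w 37.8 F [ 0.8 -0.2 -0.7] q [ 7. 35. 93. -0. 52.  9.] t 7.825
shift [ 0.055 -0.016 -0.017] turn [ 0.0001  0.0003 -0.    ] deg [ 0.   0.1 -0. ]
```

Emit:
send_rows --commands '[[[0.02, -0.01, -0.01, 0, 0, 0], [0.04, -0.01, -0.01, 0, 0, 0], [0.04, -0.01, -0.01, 0, 0, 0], [0.04, -0.01, -0.01, 0, 0, 0]]]'

```text
time_s: 8.32
ee_pos: [642.3, 88.1, 7.9]
ee_rot: [-87.5, 90.0, -89.6]
force: [0.4, -0.0, -0.8]
gripper_width: 37.9
```

Emit:
send_rows --commands '[[[0.01, 0, 0, 0, 0, 0], [0.01, 0, 0, 0, 0, 0]]]'

```text
time_s: 8.57
ee_pos: [642.4, 88.1, 7.0]
ee_rot: [-3.9, 90.0, -6.0]
force: [0.5, -0.4, -1.3]
gripper_width: 37.8
```

Emit:
send_rows --commands '[[[0.01, 0, 0, 0, 0, 0], [0.01, 0, 0, 0, 0, 0]]]'

```text
time_s: 8.82
ee_pos: [642.4, 88.1, 7.0]
ee_rot: [0.0, 90.0, -2.1]
force: [-2.5, -0.9, 4.8]
gripper_width: 37.5
```

Contact: the upward force is 4.8 N. I release and rise.

Emit:
send_rows --commands '[[[0, 0, 0, 0, 0, 0], [0, 0, 0, 0, 0, 0], [0, 0, 0, 0, 0, 0], [0, 0, 0, 0, 0, 0], [0, 0, 0, 0, 0, 0], [0, 0, 0, 0, 0, 0], [-0.2, 0, 0, 0, 0, 0], [-0.5, 0, 0, 0, 0, 0], [-1, 0, 0, 0, 0, 0], [-1, 0, 0, 0, 0, 0]]]' --jaw -1

```text
time_s: 10.07
ee_pos: [645.3, 88.5, 110.6]
ee_rot: [8.5, 89.4, 6.4]
force: [0.1, -0.6, -0.9]
gripper_width: 91.1
```

```bash
cat > m.py <<'E'
from workcell import env
from h import *
import sys
def world(n):
    p,d=env.grab_frame(n); c=env.get_calibration(n); K,T=c["mtx"],c["camera_from_world"]
    v,u=np.mgrid[:400,:640]; X=np.stack([(u-K[0,2])/K[0,0]*d,-(v-K[1,2])/K[1,1]*d,-d],-1)
    W=(X-T[:3,3])@T[:3,:3]; return p,d,K,T,W
def slab(W,d,x0,x1,y0,y1,z,t=4):
    s=(W[...,0]>x0)&(W[...,0]<x1)&(W[...,1]>y0)&(W[...,1]<y1)&(d>0)&(abs(W[...,2]-z)<t)
    if s.sum()<20: return None
    (cx,cy),(w,h),a=cv2.minAreaRect(W[s][:,:2].astype(np.float32))
    if w<h: w,h,a=h,w,a+90
    return [round(float(q),1) for q in(cx,cy,w,h,(a+180)%180-90,np.median(W[s][:,2]))], int(s.sum())  # angle = jaw yaw
E
python3 - <<'E'
from m import *
for n in("scene","top"):
    p,d,K,T,W=world(n); cv2.imwrite(f"pics/{n}3.png",p[:,:,::-1])
    print(n,"black",slab(W,d,590,700,40,140,24),"blue",slab(W,d,420,530,-400,-284,46),"yellow",slab(W,d,420,530,-280,-180,46),"red",slab(W,d,400,540,-420,-160,26))
E
python3 plan.py 473 -284 110 3.7
```

```text
scene black ([643.3, 86.9, 75.9, 39.1, -2.2, 23.0], 350) blue ([475.4, -327.5, 66.5, 41.4, 5.7, 45.2], 578) yellow ([469.8, -236.8, 66.7, 41.1, 4.5, 45.0], 495) red ([471.0, -282.9, 184.7, 59.1, 5.2, 25.2], 845)
top black None blue ([475.2, -327.3, 66.9, 37.9, 4.2, 45.0], 302) yellow ([470.0, -236.0, 66.0, 38.2, 5.0, 45.1], 293) red ([470.7, -282.9, 184.7, 56.2, 5.1, 24.9], 526)
at [642.2  88.1 106.1] jaw yaw -2.09 w 91.1 F [ 0.2 -0.2 -0.5] q [ 7. 29. 88. -0. 63.  9.] t 10.175
shift [-0.039 -3.78  -1.555] turn [-0.0161  0.0001  0.    ] deg [-5.8  0.   0. ]
```

View pics/scene3.png

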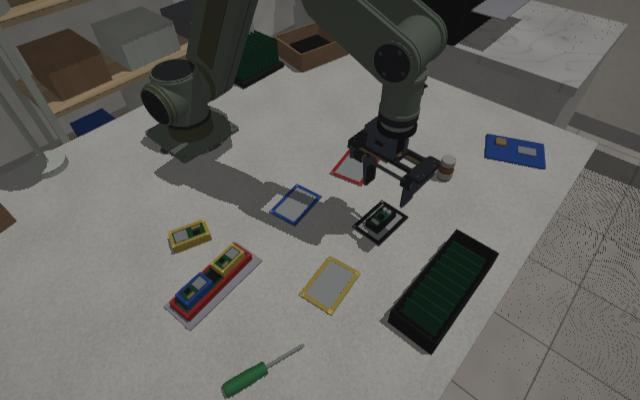

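The scene picture shows black on its bay at (380,220), centred within about 1 mm. Now the blue module.

Emit:
send_rows --commands '[[[0, -0.5, -0.2, 0, 0, 0], [0, -1, -0.4, 0, 0, 0], [0, -1, -0.4, 0, 0, 0]]]'

```text
time_s: 10.55
ee_pos: [595.9, -13.1, 104.1]
ee_rot: [-171.6, 89.7, -173.9]
force: [0.2, -0.2, 0.4]
gripper_width: 91.0
```

Emit:
send_rows --commands '[[[0, -0.5, -0.2, 0, 0, 0], [0, -1, -0.4, 0, 0, 0], [0, -1, -0.4, 0, 0, 0]]]'

```text
time_s: 10.92
ee_pos: [553.5, -110.6, 104.7]
ee_rot: [175.1, 89.8, 172.8]
force: [-0.3, 0.6, 0.1]
gripper_width: 91.1
```

Emit:
send_rows --commands '[[[0, -0.5, -0.2, 0, 0, 0], [0, -1, -0.4, 0, 0, 0], [0, -1, -0.4, 0, 0, 0]]]'

```text
time_s: 11.3
ee_pos: [510.9, -208.4, 105.1]
ee_rot: [153.6, 89.9, 151.3]
force: [0.7, -0.4, -0.0]
gripper_width: 91.2
```

Emit:
send_rows --commands '[[[0, -0.5, -0.2, -0.01, 0, 0], [0, -1, -0.35, -0.019, 0, 0], [0, -1, -0.35, -0.019, 0, 0], [0, -1, -0.35, -0.019, 0, 0]]]'

```text
time_s: 11.8
ee_pos: [473.8, -304.3, 105.4]
ee_rot: [97.4, 89.9, 102.2]
force: [-0.0, -0.1, 0.7]
gripper_width: 91.3
```

```bash
python3 plan.py 475.3 -327.4 29 4.8
```

```text
at [ 473.8 -304.3  105.4] jaw yaw 4.78 w 91.3 F [-0.  -0.1  0.7] q [-34.  22. 100.   0.  57. -39.] t 11.8
shift [ 0.763 -0.233 -0.004] turn [-0.     -0.     -0.0003] deg [-0.  -0.  -0.1]
```

Emit:
send_rows --commands '[[[0.1, -0.23, 0, 0, 0, 0], [0.4, -0.23, 0, 0, 0, 0], [0.6, -0.23, 0, 0, 0, 0], [0.7, -0.23, 0, 0, 0, 0], [0.7, -0.23, 0, 0, 0, 0]]]'

```text
time_s: 12.42
ee_pos: [474.9, -328.6, 35.2]
ee_rot: [141.3, 89.9, 146.1]
force: [-1.4, 0.2, 0.0]
gripper_width: 91.0
```

```bash
python3 plan.py 475.3 -327.4 29 4.8
```

```text
at [ 474.9 -328.6   35.2] jaw yaw 4.79 w 91.0 F [-1.4  0.2  0. ] q [-36.  28. 103.  -0.  49. -41.] t 12.425
shift [0.062 0.011 0.005] turn [-0.     -0.0002 -0.0001] deg [-0.  -0.1 -0. ]
```

Emit:
send_rows --commands '[[[0.03, 0.01, 0, 0, 0, 0], [0.05, 0.01, 0, 0, 0, 0], [0.05, 0.01, 0, 0, 0, 0], [0.05, 0.01, 0, 0, 0, 0]]]'

```text
time_s: 12.92
ee_pos: [474.8, -328.0, 31.2]
ee_rot: [-44.1, 90.0, -39.3]
force: [-0.2, -0.3, 0.2]
gripper_width: 91.1
```

Emit:
send_rows --commands '[[[0, 0, 0, 0, 0, 0]]]'

```text
time_s: 13.05
ee_pos: [474.7, -328.0, 31.2]
ee_rot: [-47.0, 90.0, -42.3]
force: [0.6, 0.5, -0.1]
gripper_width: 91.2
```

Emit:
send_rows --commands '[[[0.02, 0, 0, 0, 0, 0], [0.02, 0, 0, 0, 0, 0], [0.02, 0, 0, 0, 0, 0]]]'

```text
time_s: 13.42
ee_pos: [474.7, -327.9, 28.9]
ee_rot: [170.5, 90.0, 175.3]
force: [0.0, -1.0, 0.5]
gripper_width: 91.3
```

Emit:
send_rows --commands '[[[0, 0, 0, 0, 0, 0], [0, 0, 0, 0, 0, 0], [0, 0, 0, 0, 0, 0], [0, 0, 0, 0, 0, 0], [0, 0, 0, 0, 0, 0], [0, 0, 0, 0, 0, 0], [0, 0, 0, 0, 0, 0], [0, 0, 0, 0, 0, 0]]]' --jaw 1

```text
time_s: 14.42
ee_pos: [474.7, -327.9, 29.0]
ee_rot: [-47.3, 90.0, -42.6]
force: [-0.1, -0.6, -0.3]
gripper_width: 37.6
```

Emit:
send_rows --commands '[[[-0.05, 0, 0, 0, 0, 0], [-0.15, 0, 0, 0, 0, 0], [-0.35, 0, 0, 0, 0, 0], [-0.5, 0, 0, 0, 0, 0], [-0.6, 0, 0, 0, 0, 0], [-0.6, 0, 0, 0, 0, 0]]]'

```text
time_s: 15.18
ee_pos: [475.0, -328.2, 89.8]
ee_rot: [-42.7, 89.9, -38.0]
force: [-0.7, 0.5, -1.7]
gripper_width: 37.8
```

```bash
python3 - <<'E'
from m import *
p,d,K,T,W=world("scene"); cv2.imwrite("pics/s4.png",cv2.resize(p[180:340,110:310,::-1],None,fx=3.5,fy=3.5,interpolation=cv2.INTER_CUBIC))
E
python3 plan.py 447 -5.8 90 7.6
```

```text
at [ 474.7 -327.9   89.1] jaw yaw 4.75 w 37.9 F [-0.6  0.5 -1.8] q [-36.  24. 100.  -0.  56. -41.] t 15.225
shift [-0.01   3.233 -0.009] turn [-0.0079  0.      0.    ] deg [-2.8  0.   0. ]
```

View pics/s4.png

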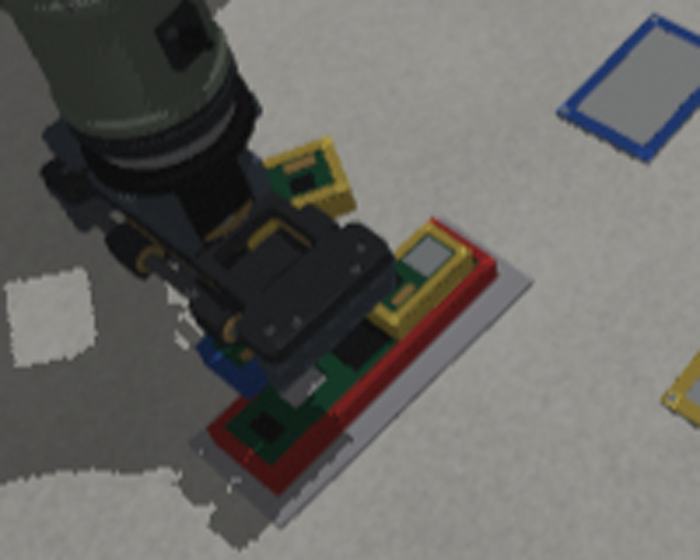

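The blue module is held at crop position (240,370) and the rest is undisturbed. I'm carrying it to the blue bay.

Emit:
send_rows --commands '[[[0, 0.3, 0, 0, 0, 0], [0, 0.6, 0, 0, 0, 0], [0, 0.9, 0, 0, 0, 0], [0, 1, 0, 0, 0, 0]]]'

```text
time_s: 15.72
ee_pos: [465.6, -226.8, 88.3]
ee_rot: [150.0, 89.9, 154.9]
force: [0.1, -0.3, -2.1]
gripper_width: 38.1
```

Emit:
send_rows --commands '[[[0, 0.3, 0, 0, 0, 0], [0, 0.6, 0, 0, 0, 0], [0, 0.9, 0, 0, 0, 0], [0, 1, 0, 0, 0, 0]]]'

```text
time_s: 16.23
ee_pos: [458.0, -128.0, 88.7]
ee_rot: [-155.1, 90.0, -150.2]
force: [0.1, -1.1, -1.9]
gripper_width: 37.7
```

Emit:
send_rows --commands '[[[0, 0.3, 0, 0, 0, 0], [0, 0.6, 0, 0, 0, 0], [0, 0.9, 0, -0.004, 0, 0], [0, 1, 0, -0.008, 0, 0], [0, 1, 0, -0.008, 0, 0]]]'

```text
time_s: 16.85
ee_pos: [450.3, -29.3, 88.9]
ee_rot: [-70.7, 90.0, -63.0]
force: [0.3, 0.4, -1.4]
gripper_width: 38.1
```

```bash
python3 plan.py 447 -6.4 7 7.6
```

```text
at [450.3 -29.3  88.9] jaw yaw 7.69 w 38.1 F [ 0.3  0.4 -1.4] q [ -5.  15. 116.  -0.  50. -13.] t 16.85
shift [ 0.819  0.232 -0.002] turn [0.0002 0.     0.0001] deg [0.1 0.  0. ]
```

Emit:
send_rows --commands '[[[0.1, 0.23, 0, 0, 0, 0], [0.35, 0.23, 0, 0, 0, 0], [0.6, 0.23, 0, 0, 0, 0], [0.72, 0.23, 0, 0, 0, 0], [0.77, 0.23, 0, 0, 0, 0], [0.77, 0.23, 0, 0, 0, 0], [0.77, 0.23, 0, 0, 0, 0]]]'

```text
time_s: 17.73
ee_pos: [447.4, -6.3, 12.6]
ee_rot: [-14.2, 89.9, -6.6]
force: [-0.8, -0.4, -1.4]
gripper_width: 37.5
```

Emit:
send_rows --commands '[[[0.01, 0, 0, 0, 0, 0], [0.02, 0, 0, 0, 0, 0], [0.02, 0, 0, 0, 0, 0]]]'

```text
time_s: 18.1
ee_pos: [446.7, -6.1, 10.0]
ee_rot: [-62.9, 90.0, -55.3]
force: [-0.1, -0.3, -1.8]
gripper_width: 38.1
```

```bash
python3 plan.py 447 -6.4 7 7.6
```

```text
at [446.7  -6.1  10. ] jaw yaw 7.64 w 38.1 F [-0.1 -0.3 -1.8] q [ -2.  21. 121.  -0.  37. -10.] t 18.1
shift [ 0.03  -0.003  0.002] turn [0.0001 0.     0.    ] deg [0. 0. 0.]
```

Emit:
send_rows --commands '[[[0.01, 0, 0, 0, 0, 0], [0.02, 0, 0, 0, 0, 0], [0.02, 0, 0, 0, 0, 0]]]'

```text
time_s: 18.48
ee_pos: [446.7, -6.2, 7.8]
ee_rot: [-175.6, 90.0, -168.0]
force: [-1.4, -0.3, -1.0]
gripper_width: 37.9
```

Emit:
send_rows --commands '[[[0.01, 0, 0, 0, 0, 0], [0.01, 0, 0, 0, 0, 0], [0.01, 0, 0, 0, 0, 0]]]'

```text
time_s: 18.85
ee_pos: [446.8, -6.2, 6.9]
ee_rot: [-29.5, 90.0, -21.9]
force: [0.5, 0.6, -2.3]
gripper_width: 38.2
```

Emit:
send_rows --commands '[[[0.005, 0, 0, 0, 0, 0], [0.005, 0, 0, 0, 0, 0]]]'

```text
time_s: 19.1
ee_pos: [446.9, -6.2, 6.9]
ee_rot: [-25.9, 90.0, -18.3]
force: [-0.9, -0.1, 4.8]
gripper_width: 38.0
```

Emit:
send_rows --commands '[[[0.005, 0, 0, 0, 0, 0], [0.005, 0, 0, 0, 0, 0]]]'

```text
time_s: 19.35
ee_pos: [446.9, -6.2, 6.9]
ee_rot: [-21.5, 90.0, -13.8]
force: [-1.8, -0.5, 11.2]
gripper_width: 37.9
```

Contact again. I release, rise and go to yellow.

Emit:
send_rows --commands '[[[0, 0, 0, 0, 0, 0], [0, 0, 0, 0, 0, 0], [0, 0, 0, 0, 0, 0], [0, 0, 0, 0, 0, 0], [0, 0, 0, 0, 0, 0], [0, 0, 0, 0, 0, 0], [-0.2, 0, 0, 0, 0, 0], [-0.5, 0, 0, 0, 0, 0], [-0.9, 0, 0, 0, 0, 0], [-0.9, 0, 0, 0, 0, 0]]]' --jaw -1

```text
time_s: 20.6
ee_pos: [449.0, -6.2, 98.5]
ee_rot: [-10.5, 89.6, -2.9]
force: [-0.0, 0.6, 0.3]
gripper_width: 90.7
```

Emit:
send_rows --commands '[[[0, -0.5, 0, 0, 0, 0], [0, -1, 0, 0, 0, 0], [0, -1, 0, 0, 0, 0]]]'

```text
time_s: 20.98
ee_pos: [460.0, -107.6, 94.9]
ee_rot: [-173.1, 89.9, -165.7]
force: [-0.5, 0.6, 0.1]
gripper_width: 91.4
```

Emit:
send_rows --commands '[[[0, -0.5, 0, 0.004, 0, 0], [0, -1, 0, 0.008, 0, 0], [0, -1, 0, 0.008, 0, 0], [0, -1, 0, 0.008, 0, 0]]]'

```text
time_s: 21.48
ee_pos: [472.4, -203.0, 95.0]
ee_rot: [140.2, 89.8, 144.9]
force: [0.3, 1.1, -0.5]
gripper_width: 91.1
```

```bash
python3 - <<'E'
from m import *
for n in("scene","top"):
    p,d,K,T,W=world(n)
    print(n,"blue",slab(W,d,400,500,-60,50,24),"yellow",slab(W,d,420,530,-280,-190,46),"red",slab(W,d,400,540,-420,-160,26),"black",slab(W,d,590,700,40,140,24))
E
python3 plan.py 469.9 -236.4 29 4.8
```

```text
scene blue ([447.8, -6.6, 67.2, 39.8, 7.0, 23.0], 317) yellow ([469.9, -236.5, 66.2, 40.0, 5.3, 45.0], 489) red ([470.7, -283.6, 183.9, 58.4, 5.3, 25.0], 1478) black ([642.8, 87.3, 76.6, 40.0, -2.9, 23.3], 350)
top blue ([447.2, -5.7, 66.0, 38.1, 7.6, 23.0], 281) yellow None red ([466.8, -266.8, 156.5, 18.3, -11.1, 24.9], 56) black ([642.6, 87.9, 74.1, 38.6, -2.3, 23.0], 270)
at [ 472.7 -202.7   95.5] jaw yaw 4.84 w 91.5 F [0.3 0.8 0.6] q [-25.  19. 107.   0.  54. -29.] t 21.575
shift [ 0.664 -0.334 -0.056] turn [ 0.0001 -0.0002 -0.0002] deg [ 0.  -0.1 -0.1]
```

Blue and black are both within about 1 mm of their bay centres.

Emit:
send_rows --commands '[[[0, -0.33, -0.05, 0, 0, 0], [0.2, -0.33, -0.05, 0, 0, 0], [0.45, -0.33, -0.05, 0, 0, 0], [0.6, -0.33, -0.05, 0, 0, 0], [0.6, -0.33, -0.05, 0, 0, 0], [0.6, -0.33, -0.05, 0, 0, 0]]]'

```text
time_s: 22.32
ee_pos: [471.7, -237.6, 36.6]
ee_rot: [-34.1, 89.9, -29.3]
force: [0.3, 0.4, 0.3]
gripper_width: 91.4
```

```bash
python3 plan.py 469.9 -236.4 29 4.8
```

```text
at [ 471.7 -237.6   36.6] jaw yaw 4.79 w 91.4 F [0.3 0.4 0.3] q [-28.  24. 109.  -0.  46. -33.] t 22.325
shift [ 0.076  0.013 -0.017] turn [-0.      0.0002  0.0001] deg [-0.   0.1  0. ]
```

Emit:
send_rows --commands '[[[0.04, 0.01, -0.02, 0, 0, 0], [0.07, 0.01, -0.02, 0, 0, 0], [0.07, 0.01, -0.02, 0, 0, 0], [0.07, 0.01, -0.02, 0, 0, 0]]]'

```text
time_s: 22.82
ee_pos: [469.1, -237.0, 29.0]
ee_rot: [-45.2, 90.0, -40.5]
force: [-0.0, -0.2, -0.2]
gripper_width: 91.1
```

```bash
python3 plan.py 469.9 -236.4 29 4.8
```

```text
at [ 469.1 -237.    29. ] jaw yaw 4.74 w 91.1 F [-0.  -0.2 -0.2] q [-28.  25. 110.  -0.  45. -33.] t 22.825
shift [0.    0.005 0.009] turn [-0.0002  0.      0.    ] deg [-0.1  0.   0. ]
```

Emit:
send_rows --commands '[[[0, 0, 0, 0, 0, 0], [0, 0, 0, 0, 0, 0], [0, 0, 0, 0, 0, 0], [0, 0, 0, 0, 0, 0], [0, 0, 0, 0, 0, 0], [0, 0, 0, 0, 0, 0], [0, 0, 0, 0, 0, 0], [0, 0, 0, 0, 0, 0]]]' --jaw 1

```text
time_s: 23.82
ee_pos: [469.1, -236.9, 29.0]
ee_rot: [-41.4, 90.0, -36.6]
force: [0.4, 0.1, 0.5]
gripper_width: 37.5
```

Emit:
send_rows --commands '[[[-0.05, 0, 0, 0, 0, 0], [-0.15, 0, 0, 0, 0, 0], [-0.35, 0, 0, 0, 0, 0], [-0.5, 0, 0, 0, 0, 0], [-0.6, 0, 0, 0, 0, 0], [-0.6, 0, 0, 0, 0, 0]]]'

```text
time_s: 24.58
ee_pos: [469.4, -237.1, 89.8]
ee_rot: [-34.2, 89.9, -29.4]
force: [-0.1, -0.5, -2.1]
gripper_width: 38.1
```

```bash
python3 - <<'E'
from m import *
p,d,K,T,W=world("scene"); cv2.imwrite("pics/s5.png",cv2.resize(p[180:340,110:310,::-1],None,fx=3.5,fy=3.5,interpolation=cv2.INTER_CUBIC))
print("red",slab(W,d,400,540,-420,-160,26))
E
python3 plan.py 659.4 -120.7 90 7.3
```

```text
red ([471.1, -283.0, 185.1, 59.6, 4.7, 24.9], 1910)
at [ 469.  -236.8   89.1] jaw yaw 4.75 w 37.8 F [-0.7  0.7 -1. ] q [-28.  20. 106.  -0.  53. -33.] t 24.625
shift [-0.009  1.     1.994] turn [-0.0071  0.      0.    ] deg [-2.5  0.   0. ]
```

View pics/s5.png

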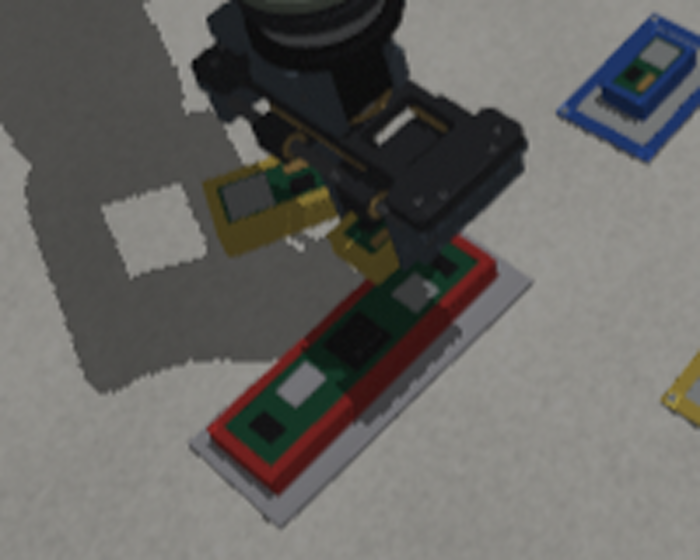

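The yellow module is held at crop position (370,245). The red base is free and unmoved, and blue sits in its bay at (650,75). I'm carrying yellow over.

Emit:
send_rows --commands '[[[0, 0.15, 0.3, 0, 0, 0], [0, 0.3, 0.6, 0, 0, 0], [0, 0.45, 0.9, 0, 0, 0], [0, 0.5, 1, 0, 0, 0], [0, 0.5, 1, 0, 0, 0]]]'

```text
time_s: 25.25
ee_pos: [564.0, -178.5, 88.1]
ee_rot: [169.7, 89.9, 174.5]
force: [-0.1, 0.4, -0.9]
gripper_width: 37.8
```

Emit:
send_rows --commands '[[[0, 0.15, 0.3, 0, 0, 0], [0, 0.3, 0.6, 0, 0, 0], [0, 0.45, 0.9, -0.004, 0, 0], [0, 0.5, 1, -0.007, 0, 0], [0, 0.5, 1, -0.007, 0, 0], [0, 0.5, 1, -0.007, 0, 0]]]'

```text
time_s: 26.0
ee_pos: [658.6, -121.5, 88.8]
ee_rot: [-178.3, 89.9, -171.1]
force: [0.6, -0.1, -0.9]
gripper_width: 37.7
```

```bash
python3 plan.py 659.4 -120.7 7 7.3
```

```text
at [ 658.6 -121.5   88.8] jaw yaw 7.21 w 37.7 F [ 0.6 -0.1 -0.9] q [-11.  32.  86.  -0.  62. -19.] t 26.0
shift [0.818 0.007 0.01 ] turn [-0.0002 -0.0003  0.    ] deg [-0.1 -0.1  0. ]
```

Emit:
send_rows --commands '[[[0.1, 0.01, 0.01, 0, 0, 0], [0.35, 0.01, 0.01, 0, 0, 0], [0.6, 0.01, 0.01, 0, 0, 0], [0.72, 0.01, 0.01, 0, 0, 0], [0.77, 0.01, 0.01, 0, 0, 0], [0.77, 0.01, 0.01, 0, 0, 0], [0.77, 0.01, 0.01, 0, 0, 0]]]'

```text
time_s: 26.88
ee_pos: [661.6, -119.7, 12.9]
ee_rot: [-20.4, 89.9, -13.1]
force: [0.5, 0.6, -0.6]
gripper_width: 37.7
```

Emit:
send_rows --commands '[[[0.01, 0, 0, 0, 0, 0], [0.02, 0, 0, 0, 0, 0], [0.02, 0, 0, 0, 0, 0]]]'

```text
time_s: 27.25
ee_pos: [660.9, -119.5, 10.0]
ee_rot: [-78.9, 90.0, -71.6]
force: [-0.0, 0.5, -1.5]
gripper_width: 37.5
```

```bash
python3 plan.py 659.4 -120.7 7 7.3
```

```text
at [ 660.9 -119.5   10. ] jaw yaw 7.28 w 37.5 F [-0.   0.5 -1.5] q [-11.  37.  90.  -0.  53. -19.] t 27.25
shift [ 0.03  -0.01  -0.016] turn [-0.0001  0.      0.    ] deg [-0.  0.  0.]
```

Emit:
send_rows --commands '[[[0.01, -0.01, -0.015, 0, 0, 0], [0.02, -0.01, -0.015, 0, 0, 0], [0.03, -0.01, -0.015, 0, 0, 0], [0.03, -0.01, -0.015, 0, 0, 0]]]'

```text
time_s: 27.75
ee_pos: [659.6, -120.7, 7.0]
ee_rot: [-73.5, 90.0, -66.2]
force: [0.3, 0.3, -0.0]
gripper_width: 37.3
```

Emit:
send_rows --commands '[[[0.005, 0, 0, 0, 0, 0], [0.005, 0, 0, 0, 0, 0]]]'

```text
time_s: 28.0
ee_pos: [659.6, -120.7, 7.0]
ee_rot: [-35.2, 90.0, -28.0]
force: [-0.3, 0.5, 3.6]
gripper_width: 37.7
```

Emit:
send_rows --commands '[[[0, 0, 0, 0, 0, 0], [0, 0, 0, 0, 0, 0], [0, 0, 0, 0, 0, 0], [0, 0, 0, 0, 0, 0], [0, 0, 0, 0, 0, 0], [0, 0, 0, 0, 0, 0], [-0.2, 0, 0, 0, 0, 0], [-0.5, 0, 0, 0, 0, 0], [-0.9, 0, 0, 0, 0, 0], [-0.9, 0, 0, 0, 0, 0]]]' --jaw -1

```text
time_s: 29.25
ee_pos: [661.9, -121.1, 100.4]
ee_rot: [-18.7, 89.5, -11.5]
force: [0.5, 0.3, -0.4]
gripper_width: 91.6
```

Emit:
send_rows --commands '[[[0, -0.4, -0.5, 0, 0, 0], [0, -0.8, -1, 0, 0, 0], [0, -0.8, -1, 0, 0, 0]]]'

```text
time_s: 29.62
ee_pos: [567.0, -214.7, 95.5]
ee_rot: [163.7, 89.8, 170.7]
force: [1.1, 0.7, -0.0]
gripper_width: 91.1
```

```bash
python3 - <<'E'
from m import *
for n in("scene","top"):
    p,d,K,T,W=world(n); cv2.imwrite(f"pics/{n}6.png",p[:,:,::-1])
    print(n,"yellow",slab(W,d,610,710,-180,-60,24),"blue",slab(W,d,400,500,-60,50,24),"red",slab(W,d,400,540,-420,-160,26),"black",slab(W,d,590,700,40,140,24))
E
python3 plan.py 470.8 -283 110 5.1
```

```text
scene yellow ([659.8, -120.4, 67.6, 38.9, 7.6, 23.0], 516) blue ([448.1, -6.2, 67.6, 39.9, 7.3, 22.9], 315) red ([470.4, -283.1, 184.7, 58.2, 5.4, 25.0], 1960) black ([643.2, 87.4, 76.4, 38.7, -1.9, 23.2], 348)
top yellow ([659.9, -119.6, 66.3, 40.2, 8.8, 23.2], 255) blue ([447.1, -5.9, 65.9, 38.0, 7.9, 22.9], 277) red None black ([642.5, 87.7, 73.9, 38.6, -2.5, 23.0], 258)
at [ 570.  -213.    95.9] jaw yaw 7.17 w 91.0 F [ 1.   0.  -0.2] q [-22.  27.  95.   0.  59. -29.] t 29.725
shift [-0.141 -0.57  -1.071] turn [ 0.0058 -0.0001 -0.0001] deg [ 2.1 -0.  -0. ]
```

View pics/top6.png

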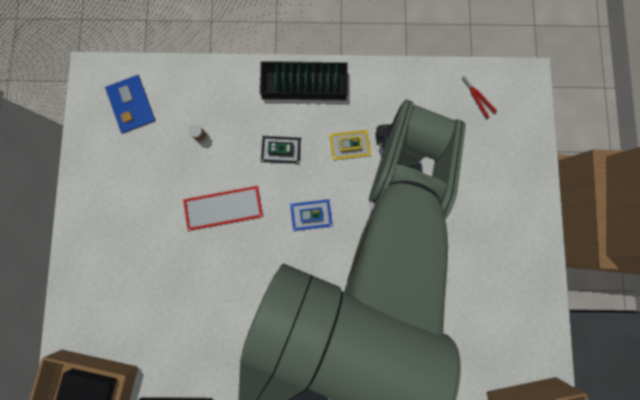

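The top view shows all three small modules centred, at (281,150), (350,145) and (312,215). Next is the red base.

Emit:
send_rows --commands '[[[0, -0.3, -0.5, 0.003, 0, 0], [0, -0.57, -1, 0.006, 0, 0], [0, -0.57, -1, 0.006, 0, 0], [0, -0.57, -1, 0.006, 0, 0]]]' --force 45

```text
time_s: 30.22
ee_pos: [479.9, -281.3, 96.4]
ee_rot: [-1.1, 89.9, 4.0]
force: [0.4, 0.4, 0.8]
gripper_width: 90.9
```

```bash
python3 plan.py 470.7 -283 9 5.1
```

```text
at [ 479.9 -281.3   96.4] jaw yaw 5.15 w 90.9 F [0.4 0.4 0.8] q [-32.  22. 102.   0.  56. -37.] t 30.225
shift [ 0.874 -0.008 -0.094] turn [0.0001 0.0002 0.    ] deg [0.1 0.1 0. ]
```

Emit:
send_rows --commands '[[[0.1, -0.01, -0.09, 0, 0, 0], [0.4, -0.01, -0.09, 0, 0, 0], [0.65, -0.01, -0.09, 0, 0, 0], [0.77, -0.01, -0.09, 0, 0, 0], [0.77, -0.01, -0.09, 0, 0, 0], [0.77, -0.01, -0.09, 0, 0, 0]]]'

```text
time_s: 30.98
ee_pos: [470.4, -283.9, 20.1]
ee_rot: [-38.7, 89.9, -33.6]
force: [-0.3, 0.3, 0.6]
gripper_width: 91.1
```

Emit:
send_rows --commands '[[[0, 0, 0, 0, 0, 0], [0, 0, 0, 0, 0, 0]]]'

```text
time_s: 31.22
ee_pos: [470.0, -284.0, 20.1]
ee_rot: [-39.8, 89.9, -34.7]
force: [0.2, -0.6, -0.4]
gripper_width: 91.1
```

```bash
python3 plan.py 470.7 -283 9 5.1
```

```text
at [ 470.  -284.    20.1] jaw yaw 5.11 w 91.1 F [ 0.2 -0.6 -0.4] q [-32.  27. 108.  -0.  45. -37.] t 31.225
shift [0.111 0.009 0.008] turn [0.     0.0002 0.0001] deg [0.  0.1 0.1]
```

Emit:
send_rows --commands '[[[0.05, 0.01, 0.01, 0, 0, 0], [0.09, 0.01, 0.01, 0, 0, 0], [0.11, 0.01, 0.01, 0, 0, 0], [0.11, 0.01, 0.01, 0, 0, 0]]]'

```text
time_s: 31.72
ee_pos: [470.4, -282.6, 8.1]
ee_rot: [148.6, 90.0, 153.7]
force: [0.6, 1.0, -0.6]
gripper_width: 91.3
```

```bash
python3 plan.py 470.7 -283 9 5.1
```

```text
at [ 470.4 -282.6    8.1] jaw yaw 5.11 w 91.3 F [ 0.6  1.  -0.6] q [-32.  28. 108.  -0.  44. -37.] t 31.725
shift [-0.009 -0.005  0.003] turn [ 0.     -0.0001 -0.    ] deg [ 0. -0. -0.]
```

Emit:
send_rows --commands '[[[-0.005, 0, 0, 0, 0, 0], [-0.005, 0, 0, 0, 0, 0], [-0.005, 0, 0, 0, 0, 0], [-0.005, 0, 0, 0, 0, 0], [-0.005, 0, 0, 0, 0, 0], [-0.005, 0, 0, 0, 0, 0], [-0.005, 0, 0, 0, 0, 0], [-0.005, 0, 0, 0, 0, 0]]]' --jaw 1

```text
time_s: 32.72
ee_pos: [470.5, -282.7, 9.0]
ee_rot: [-110.1, 90.0, -105.0]
force: [-0.6, -0.2, 1.9]
gripper_width: 55.8
```

Emit:
send_rows --commands '[[[-0.05, 0, 0, 0, 0, 0], [-0.12, 0, 0, 0, 0, 0], [-0.25, 0, 0, 0, 0, 0], [-0.4, 0, 0, 0, 0, 0], [-0.55, 0, 0, 0, 0, 0], [-0.7, 0, 0, 0, 0, 0], [-0.75, 0, 0, 0, 0, 0], [-0.75, 0, 0, 0, 0, 0]]]'

```text
time_s: 33.72
ee_pos: [470.6, -282.7, 84.4]
ee_rot: [-41.4, 90.0, -36.2]
force: [-0.2, 0.2, -4.8]
gripper_width: 55.8
```

```bash
python3 - <<'E'
from m import *
p,d,K,T,W=world("scene"); cv2.imwrite("pics/s7.png",cv2.resize(p[180:340,110:310,::-1],None,fx=3.5,fy=3.5,interpolation=cv2.INTER_CUBIC))
E
python3 plan.py 464.4 254 85 11.25
```

```text
at [ 470.3 -282.5   83.8] jaw yaw 5.11 w 55.7 F [ 1.1  0.4 -4.2] q [-32.  23. 104.  -0.  54. -37.] t 33.775
shift [-0.011  5.349  0.419] turn [-0.0171 -0.0001 -0.    ] deg [-6.1 -0.  -0. ]
```

View pics/s7.png

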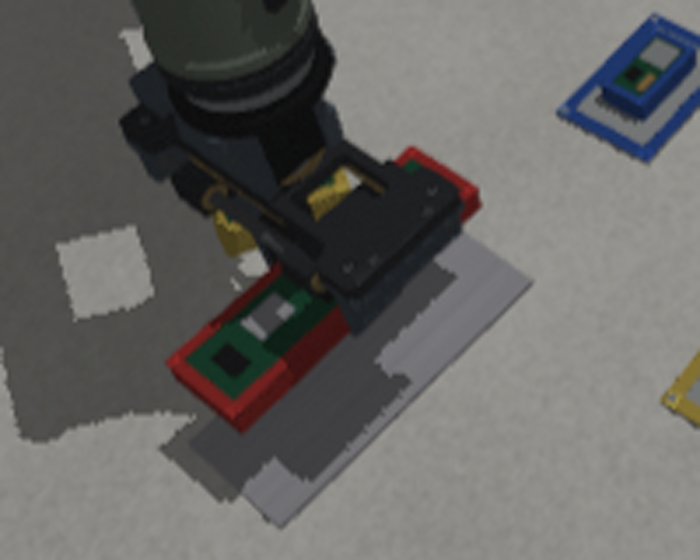

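The red base is held level, its ends at crop positions (220,390) and (440,180). The carry passes about 55 mm above the blue module.

Emit:
send_rows --commands '[[[0, 0.2, 0.02, 0, 0, 0], [0, 0.45, 0.04, 0, 0, 0], [0, 0.7, 0.05, 0, 0, 0], [0, 0.95, 0.07, 0, 0, 0]]]'

```text
time_s: 34.28
ee_pos: [468.2, -185.3, 83.3]
ee_rot: [141.2, 89.9, 146.3]
force: [0.2, 1.2, -4.3]
gripper_width: 55.4
```

Emit:
send_rows --commands '[[[0, 0.25, 0.02, 0, 0, 0], [0, 0.5, 0.04, 0, 0, 0], [0, 0.75, 0.05, 0, 0, 0], [0, 1, 0.07, 0, 0, 0]]]'

```text
time_s: 34.78
ee_pos: [466.0, -85.2, 83.4]
ee_rot: [151.2, 89.9, 156.3]
force: [0.2, -0.2, -3.5]
gripper_width: 55.7
```

Emit:
send_rows --commands '[[[0, 0.25, 0.02, 0, 0, 0], [0, 0.5, 0.04, 0, 0, 0], [0, 0.75, 0.05, 0, 0, 0], [0, 1, 0.07, 0, 0, 0]]]'

```text
time_s: 35.28
ee_pos: [463.9, 14.8, 83.5]
ee_rot: [163.9, 89.9, 169.0]
force: [0.3, 0.8, -4.3]
gripper_width: 55.5
```

Emit:
send_rows --commands '[[[0, 0.25, 0.02, 0, 0, 0], [0, 0.5, 0.04, 0, 0, 0], [0, 0.75, 0.05, 0, 0, 0], [0, 1, 0.07, 0, 0, 0]]]'

```text
time_s: 35.78
ee_pos: [461.7, 114.8, 83.4]
ee_rot: [178.5, 89.9, -176.4]
force: [0.4, -0.7, -5.5]
gripper_width: 55.7
```

Emit:
send_rows --commands '[[[0, 0.25, 0.02, -0.003, 0, 0], [0, 0.5, 0.04, -0.007, 0, 0], [0, 0.75, 0.05, -0.011, 0, 0], [0, 0.95, 0.07, -0.014, 0, 0], [0, 1, 0.07, -0.017, 0, 0], [0, 1, 0.07, -0.017, 0, 0]]]'

```text
time_s: 36.52
ee_pos: [460.8, 213.4, 83.7]
ee_rot: [-144.3, 89.9, -133.0]
force: [-0.7, -0.5, -4.2]
gripper_width: 55.6
```

```bash
python3 plan.py 464.4 254 7 11.25
```

```text
at [460.8 213.4  83.7] jaw yaw 11.28 w 55.6 F [-0.7 -0.5 -4.2] q [ 24.  19. 109.  -0.  52.  12.] t 36.525
shift [0.767 0.392 0.115] turn [ 0.0001 -0.0001  0.0001] deg [ 0. -0.  0.]
```

Emit:
send_rows --commands '[[[0, 0.2, 0.06, 0, 0, 0], [0, 0.39, 0.11, 0, 0, 0], [0.2, 0.39, 0.11, 0, 0, 0], [0.4, 0.39, 0.11, 0, 0, 0], [0.58, 0.39, 0.11, 0, 0, 0], [0.66, 0.39, 0.11, 0, 0, 0], [0.7, 0.39, 0.11, 0, 0, 0], [0.7, 0.39, 0.11, 0, 0, 0], [0.7, 0.39, 0.11, 0, 0, 0]]]'

```text
time_s: 37.65
ee_pos: [465.0, 254.2, 14.5]
ee_rot: [12.7, 89.9, 23.9]
force: [-0.6, 0.2, -3.9]
gripper_width: 55.5
```

```bash
python3 plan.py 464.4 254 7 11.25
```

```text
at [465.  254.2  14.5] jaw yaw 11.23 w 55.5 F [-0.6  0.2 -3.9] q [ 27.  26. 110.  -0.  43.  16.] t 37.65
shift [ 0.075 -0.001 -0.006] turn [-0.0001  0.0002 -0.    ] deg [-0.   0.1 -0. ]
```

Emit:
send_rows --commands '[[[0.02, 0, 0, 0, 0, 0], [0.04, 0, 0, 0, 0, 0], [0.05, 0, 0, 0, 0, 0], [0.05, 0, 0, 0, 0, 0]]]'

```text
time_s: 38.15
ee_pos: [464.4, 253.9, 8.8]
ee_rot: [-140.6, 90.0, -129.4]
force: [-0.6, 0.9, -4.6]
gripper_width: 55.8
```

Emit:
send_rows --commands '[[[0.01, 0, 0, 0, 0, 0], [0.01, 0, 0, 0, 0, 0]]]'

```text
time_s: 38.4
ee_pos: [464.4, 253.9, 7.9]
ee_rot: [-134.4, 90.0, -123.2]
force: [0.4, -0.6, -4.2]
gripper_width: 55.6
```

Emit:
send_rows --commands '[[[0.01, 0, 0, 0, 0, 0], [0.01, 0, 0, 0, 0, 0]]]'

```text
time_s: 38.65
ee_pos: [464.6, 253.9, 7.0]
ee_rot: [-2.9, 90.0, 8.4]
force: [-0.8, -0.6, -3.4]
gripper_width: 55.7
```

Emit:
send_rows --commands '[[[0.005, 0, 0, 0, 0, 0], [0.005, 0, 0, 0, 0, 0]]]'

```text
time_s: 38.9
ee_pos: [464.6, 254.0, 7.0]
ee_rot: [5.9, 90.0, 17.2]
force: [-1.2, -0.6, 5.0]
gripper_width: 55.8
```

Emit:
send_rows --commands '[[[0.003, 0, 0, 0, 0, 0], [0.003, 0, 0, 0, 0, 0]]]'

```text
time_s: 39.15
ee_pos: [464.6, 254.0, 7.0]
ee_rot: [8.2, 90.0, 19.4]
force: [-2.0, -0.7, 6.6]
gripper_width: 55.6
```

Seated. I release, rise and back away to the right for a clear view.

Emit:
send_rows --commands '[[[0, 0, 0, 0, 0, 0], [0, 0, 0, 0, 0, 0], [0, 0, 0, 0, 0, 0], [0, 0, 0, 0, 0, 0], [0, 0, 0, 0, 0, 0], [0, 0, 0, 0, 0, 0], [-0.2, 0, 0, 0, 0, 0], [-0.5, 0, 0, 0, 0, 0], [-1, 0, 0, 0, 0, 0], [-1, 0, 0, 0, 0, 0]]]' --jaw -1

```text
time_s: 40.4
ee_pos: [467.0, 255.3, 109.9]
ee_rot: [15.9, 89.5, 27.1]
force: [-0.8, -0.2, -0.5]
gripper_width: 91.3
```

Emit:
send_rows --commands '[[[-0.5, 0, 0, 0, 0, 0], [-1, 0, 0, 0, 0, 0], [-1, 0, 0, 0, 0, 0], [-1, 0, 0, 0, 0, 0]]]'

```text
time_s: 40.9
ee_pos: [463.6, 253.5, 204.7]
ee_rot: [-160.5, 89.9, -149.2]
force: [0.2, 0.6, -1.1]
gripper_width: 91.3
```

Run:
```python
from m import *
for n in("scene","top"):
    p,d,K,T,W=world(n); cv2.imwrite(f"pics/{n}8.png",p[:,:,::-1])
    print(n,"red",slab(W,d,380,550,130,380,24),"yellow",slab(W,d,610,710,-180,-60,24),"blue",slab(W,d,400,500,-60,50,24),"black",slab(W,d,590,700,40,140,24))
print(env.state()["force"],env.state()["ee_pos"])
```

```text
scene red ([466.1, 250.7, 186.9, 57.9, 11.8, 23.0], 873) yellow ([659.7, -120.8, 66.2, 39.0, 7.1, 22.9], 517) blue ([447.9, -6.2, 68.6, 39.4, 7.1, 23.1], 315) black ([643.2, 87.3, 76.5, 39.1, -2.0, 23.1], 361)
top red ([468.0, 238.3, 153.4, 56.9, 11.5, 22.7], 835) yellow ([659.3, -119.8, 65.5, 38.8, 7.3, 23.3], 275) blue ([447.0, -5.9, 65.9, 38.0, 8.0, 22.9], 274) black ([642.2, 88.0, 74.1, 38.8, -1.8, 23.2], 257)
[ 0.22446656  0.30942368 -0.065078  ] [463.38589048 253.35088913 204.05079436]
```

View pics/scene8.png

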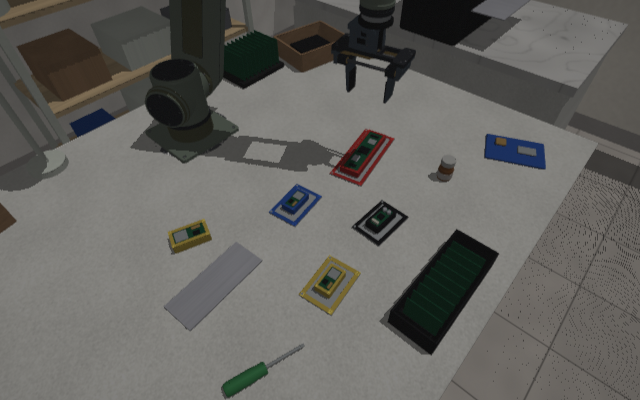

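View pics/top8.png

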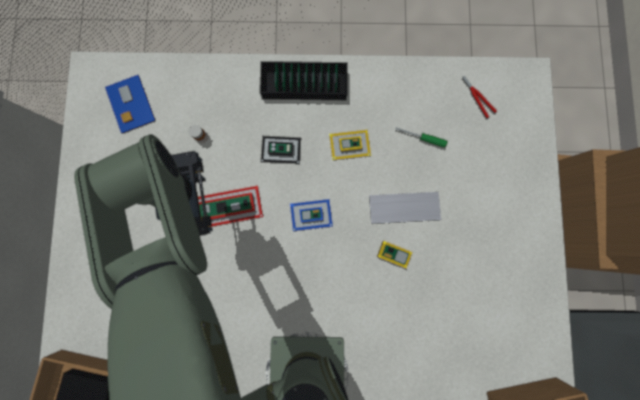

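The scene view shows all four modules flat and centred: red (362,157), blue (295,203), black (380,220) and yellow (330,283). The jar (446,168) and screwdriver (250,378) are where they started. I'm handing in.

Run:
```python
from workcell import env
print(env.job_done())
```

```text
the job is handed in; nothing more can be done
None
```

I took the stack apart in the order black, blue, yellow, red. Each module was gripped across its width, set on the bay of its own colour until it made light contact, and released. I handed the job in at about 41 s; no verdict came back. The loose, larger yellow look-alike was left alone.

- **Small modules:** the last check put black, blue and yellow within about 1 mm and 1° of their bays. Their tops were at about 23 mm, so they are lying flat.
- **Red module:** the scene camera put it about 4 mm and 0.5° off the bay, within the 12 mm limit. The two views disagreed here: the top camera showed a larger offset of about 16 mm, because the arm hid one end and only 153 of the 184 mm were visible. When it was released, the gripper was within 0.2 mm of the bay centre.
- **Bystanders:** the jar and the screwdriver look unmoved in the pictures; I did not measure them.
- **Arm:** it is open, about 180 mm above the red module and touching nothing.

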